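# Move the furniture feet to the lipped rack in reverse order

## Robot

A 6-joint arm with a two-finger parallel gripper is mounted at the origin on the work surface. World frame = base frame: x ahead of the robot, y to its left, z up, the work surface at z = 0. Lengths are in m, angles in degrees, forces in N, time in s.
With the tool pointing down it reaches from about 0.325 to 0.85 m from the base axis. Payload 15.5 kg.
Tool frame: the origin (TCP) lies midway between the tips of the shut fingers; the grasp point (between the pads) lies 19 mm behind it; y points along the fingers, x is the direction in which the jaws open and shut, and the axes are right-handed (so a half turn about y gives the same grasp; the last joint's range is limited). The gripper opens to 91 mm and grips with 3 to 60 N. Pads are 32 mm wide; open, the fingers measure 118 mm over their backs; the gripper's body (76 mm by 178 mm) begins 60 mm behind the grasp point.
Start: joints at [-71.247, 28.281, 77.091, -0, 74.628, -5.472], TCP at [0.256, -0.57, 0.214] pointing down, gripper open.
Joint ranges: [-166.48, 166.48], [-47.26, 123.95], [12.59, 153.08], [-70.14, 250.14], [6.76, 159.57], [-176.63, 176.63]. Speed limits (degrees/s): [108.29, 108.29, 147.25, 172.46, 172.46, 172.46].

## Interface

Orientations are given as a 3x3 rotation matrix whose columns are the frame's x, y, z axes.
In Python, from bench import ctrl gives the robot as it stands. The module is installed in compiled form; this text tells all that it offers. Calls block until the motion is done:
- ctrl.goto(position, orientation): joint-space move of the TCP to a pose.
- ctrl.move_l(position, vel=0.15, ori=None, contact_N=None): straight line of the TCP; ori=None keeps the orientation; vel is the mean speed in m/s. With contact_N (N) it stops when the force on the tool has changed by that much, and returns True; else False.
- ctrl.movej(angles): joint-space move.
- ctrl.command_gripper(opening): opening from 0.0 (shut) to 1.0 (fully open); the grip force is fixed at half the most; returns when the fingers have stopped.
- ctrl.sleep(seconds).
- ctrl.ik(position, orientation): joint angles nearest the present ones, or None.
- ctrl.read_camera(name): name is "scene" or "top"; returns the picture (420x560x3 uint8, blue, green, red); there is no depth.
- ctrl.camera_params(name): a dict with "fx", "fy", "cx", "cy" (pixels), "pose" (4x4, takes a point from camera to world coordinates). Camera axes: x right, y up, looking along -z (the intrinsics and any distortion apply to the point x, -y, -z); pixel columns grow to the right and rows downward; lengths in m; the calibration is good to about 2 mm. A picture is of the moment at which its call begins. camera_params takes no time and is no camera call.
A pose or a line that the arm cannot do raises ctrl.MotionError and nothing moves.
- ctrl.sign_off(): hands the job in, once; it reports no verdict.
Readings, each from a call of its own:
- ctrl.current_t(): time.
- ctrl.current_q(): joint angles.
- ctrl.current_dq(): joint speeds.
- ctrl.current_effort(): joint torques, N m.
- ctrl.current_tool_pos(): TCP position.
- ctrl.current_eef_rot(): TCP orientation.
- ctrl.current_contact_force(): force on the tool from outside, world axes, zero at the start.
- ctrl.current_wrist_torque(): the same for the moment, N m.
- ctrl.current_grip_width(): opening from 0.0 (shut) to 1.0 (fully open).
Only numpy, scipy, OpenCV 4.12 (cv2) and the standard library are available. Lean on these libraries where they do the work, as an engineer would, in place of code of your own. Each camera call takes 0.05 s, during which the arm holds its last target.

## Task

Four wooden furniture feet stand in a row on cork pads on the drying board. Lift them one by one over the lip of the empty lipped rack and leave each standing upright on the floor of its own bay, in reverse order: the foot at the left end of the drying board goes into the right-end bay, the second from the left into the second bay from the right, and so on. Left and right are the robot's own, as it looks along the bench.

Things in the scene. Friction and masses are not known exactly. Their poses are not given: they have to be found in the camera images.
- foot_round: The round foot: plain straight cylinder of beech, diameter 38, height 95, flat top with a small dark bored hole (12 wide). Grip it across the diameter, about 70 above its underside. Loose, 35 to 130 g. Sizes in mm. Origin at the centre of the underside, z up.
- foot_square: The square foot: plain square block of beech, 40 x 40, height 80. Its x and y axes are square to its faces; it stands turned by up to 0.25 rad from the drying board. Grip it across two faces, about 60 above its underside. Loose, 35 to 130 g. Sizes in mm. Origin at the centre of the underside, z up.
- foot_knob: The knob-headed foot: turned beech foot: disc base of diameter 44 (14 high), thin neck of diameter 22, round head with a domed top; the head is a cylinder of diameter 40 from 55 to 73 above the underside, total height 86. Grip the head about 64 above the underside. Loose, 35 to 130 g. Sizes in mm. Origin at the centre of the underside, z up.
- foot_stepped: The stepped foot: turned beech foot: wide disc base of diameter 52 (16 high), waist of diameter 26, then a flat-topped drum of diameter 35 from 38 to 78 above the underside. Grip the drum about 60 above the underside. Loose, 35 to 130 g. Sizes in mm. Origin at the centre of the underside, z up.
- pad_round: Square cork pad, 62 x 62 x 6 mm, on which the round foot stands at the start (centred within 4 mm). It is fixed to the drying board and stays, so it shows where in the row the round foot began. All four pads look alike. Origin at the centre of its underside.
- pad_square: Square cork pad, 62 x 62 x 6 mm, on which the square foot stands at the start (centred within 4 mm). It is fixed to the drying board and stays, so it shows where in the row the square foot began. All four pads look alike. Origin at the centre of its underside.
- pad_knob: Square cork pad, 62 x 62 x 6 mm, on which the knob-headed foot stands at the start (centred within 4 mm). It is fixed to the drying board and stays, so it shows where in the row the knob-headed foot began. All four pads look alike. Origin at the centre of its underside.
- pad_stepped: Square cork pad, 62 x 62 x 6 mm, on which the stepped foot stands at the start (centred within 4 mm). It is fixed to the drying board and stays, so it shows where in the row the stepped foot began. All four pads look alike. Origin at the centre of its underside.
- drying_board: Fixed plywood board, 180 deep (x -60 to +120) by 312 long (y), mm; left or right of the rack. The cork pads lie along its y axis at y = +-112.5 and +-37.5, in any order; pad tops 22 above its underside. At x about +85 lie a low wax tin and a sanding block, up to 25 high. Origin: underside, below the middle of the pad row; x away from the robot, y to the robot's left (yaw up to 0.25 rad), z up.
- lipped_rack: Fixed wooden tray, 104 deep (x) by 312 long (y), mm. Floor 20 above its underside; a lip 6 thick all round, top 50 above the underside. Three dividers (6 thick, tops at 35) make four bays, 92 deep (x) by 69 wide (y), centred at y = +-112.5 and +-37.5. Empty at the start. Origin: centre of the underside; x away from the robot, y to the robot's left (yaw up to 0.25 rad), z up.

How it is judged:
By the outcome, as a careful person would: the job done as asked, in the order asked, and still so for the second after the job is handed in, with the robot touching nothing.
It also fails if it takes over 102 s, if anything falls off the work surface, if the arm or the gripper's body presses on something with over 40 N, if the wrist force passes 120 N, or if a joint passes its speed limit or range.

## Working session

There is one attempt and no reset: what is moved stays moved. The work goes in short steps, each a Python script; the robot and the scene stay as the last script left them, time stands still between calls to the robot, and variables do not carry over. Pictures are saved under pics/ and viewed, and the job is handed in when it is done.

```bash
mkdir -p pics; python3 - <<'E'
from bench import ctrl
import cv2,numpy as np
np.set_printoptions(precision=4,suppress=True)
for n in("scene","top"):
    p=ctrl.camera_params(n); print(n,p)
    cv2.imwrite(f"pics/{n}0.png",ctrl.read_camera(n))
print(ctrl.current_t(),ctrl.current_eef_rot(),ctrl.current_grip_width())
E
```

```text
scene {'fx': 395.4548813323806, 'fy': 395.4548813323806, 'cx': 276.9072889931454, 'cy': 205.03995535089075, 'pose': array([[ 0.178 , -0.8525,  0.4915,  0.9929],
       [ 0.984 ,  0.1528, -0.0913, -0.0682],
       [ 0.0027,  0.4999,  0.8661,  0.8229],
       [ 0.    ,  0.    ,  0.    ,  1.    ]])}
top {'fx': 449.82322978372684, 'fy': 449.82322978372684, 'cx': 283.23967160011387, 'cy': 198.5283740066546, 'pose': array([[ 0.0212,  0.9971, -0.0737,  0.4798],
       [-0.9993,  0.0234,  0.0293,  0.0102],
       [ 0.031 ,  0.073 ,  0.9969,  0.9094],
       [ 0.    ,  0.    ,  0.    ,  1.    ]])}
0.1 [[ 0.4103 -0.0004  0.9119]
 [-0.9119  0.001   0.4103]
 [-0.0011 -1.      0.0001]] 0.9995282085207533
```

View pics/top0.png

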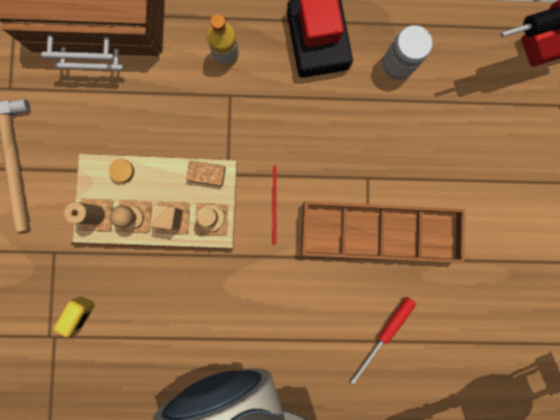

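View pics/scene0.png

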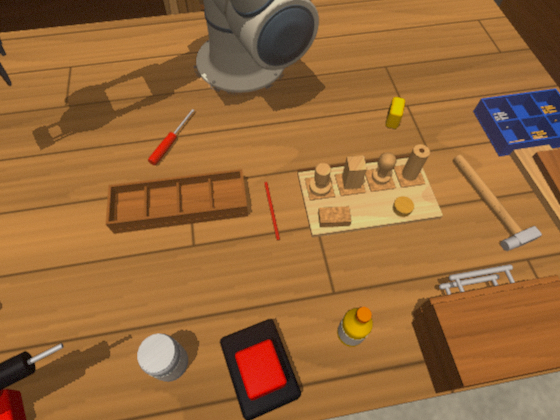

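The top view has the robot's left on the image's left. On the board (columns 75–235, rows 155–250), left to right, are the round (75,212), knob (123,216), square (167,218) and stepped (209,218) feet. The empty rack is at columns 302–463, row 233. I'll enlarge both views to get pixel positions.

```bash
python3 - <<'E'
import cv2
a=cv2.imread("pics/top0.png"); 
cv2.imwrite("pics/t_b.png",cv2.resize(a[145:260,60:250],None,fx=4.2,fy=4.2,interpolation=cv2.INTER_CUBIC))
cv2.imwrite("pics/t_r.png",cv2.resize(a[190:275,290:475],None,fx=4.2,fy=4.2,interpolation=cv2.INTER_CUBIC))
b=cv2.imread("pics/scene0.png")
cv2.imwrite("pics/s_b.png",cv2.resize(b[135:240,290:450],None,fx=5,fy=5,interpolation=cv2.INTER_CUBIC))
cv2.imwrite("pics/s_r.png",cv2.resize(b[160:240,100:260],None,fx=5,fy=5,interpolation=cv2.INTER_CUBIC))
E
```

```text
(no output)
```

View pics/t_b.png

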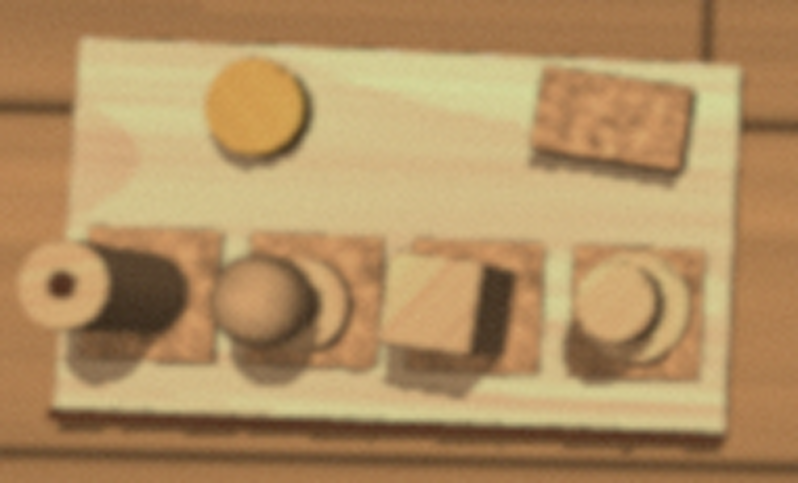

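View pics/t_r.png

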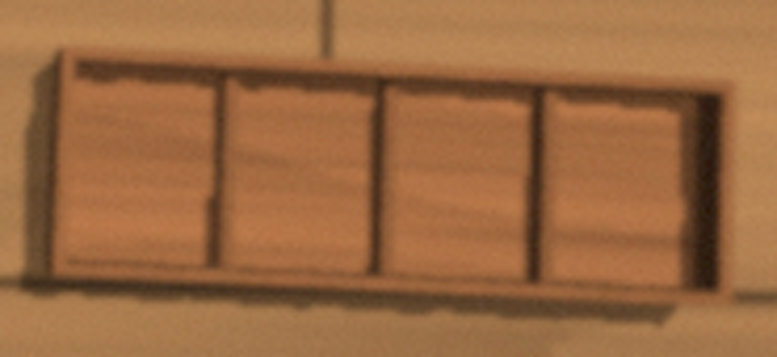

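View pics/s_b.png

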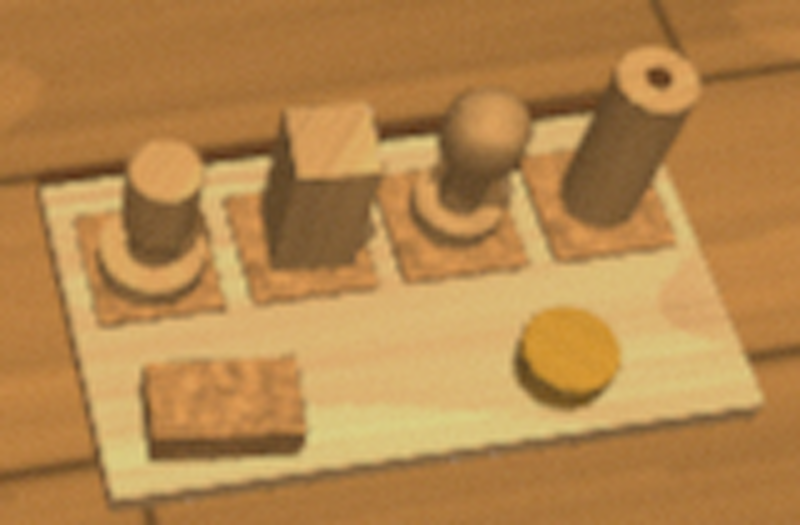

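View pics/s_r.png

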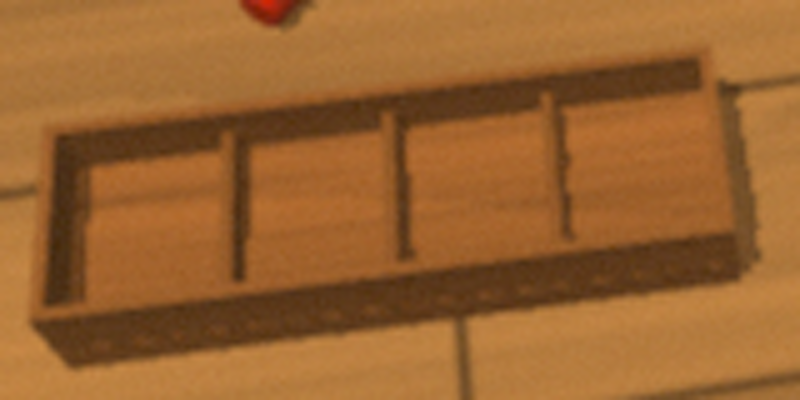

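Zoom readings:
- **Top view, feet:** round-foot hole at crop (62,286), stepped top at (617,303), square top corners at (388,256)…(382,342), knob head at (263,302).
- **Top view, rack:** lip corners at (63,50), (733,84), (722,298), (52,275).
- **Scene view:** shows the same row, mirrored.

Next I'll cast rays onto the known heights and cross-check the two views.

```bash
cat > h.py <<'E'
import numpy as np
from bench import ctrl
np.set_printoptions(precision=4,suppress=True)
def ray(cam,uv):
    p=ctrl.camera_params(cam);T=p["pose"]
    d=np.array([(uv[0]-p["cx"])/p["fx"],-(uv[1]-p["cy"])/p["fy"],-1.])
    return T[:3,3],T[:3,:3]@d
def plane(cam,uv,z):
    o,d=ray(cam,uv);return (o+d*(z-o[2])/d[2])
def crop(uv,s,off): return (np.array(uv)+.5)/s-.5+np.array(off)
E
python3 - <<'E'
from h import *
tb=lambda uv,z:plane("top",crop(uv,4.2,(60,145)),z)[:2]
tr=lambda uv,z:plane("top",crop(uv,4.2,(290,190)),z)[:2]
sb=lambda uv,z:plane("scene",crop(uv,5,(290,135)),z)[:2]
sr=lambda uv,z:plane("scene",crop(uv,5,(100,160)),z)[:2]
def quad(n,f,pts,z):
    P=np.array([f(p,z) for p in pts]); # order TL TR BR BL (robot far-left,far-right,near-right,near-left)
    ly=P[0]-P[1]+P[3]-P[2]; 
    print(n,"c",P.mean(0),"yawdeg",np.degrees(np.arctan2(-ly[0],ly[1])),"sides mm",[round(1000*np.linalg.norm(P[i]-P[(i+1)%4]),1) for i in range(4)])
quad("board top",tb,[(81,39),(741,66),(724,432),(53,409)],.016)
quad("board scn",sb,[(763,403),(112,502),(40,186),(632,95)],.016)
quad("rack top",tr,[(63,50),(733,84),(722,298),(52,275)],.05)
quad("rack scn",sr,[(740,235),(33,320),(47,131),(708,48)],.05)
quad("sq top",tb,[(388,256),(481,262),(473,353),(382,343)],.102)
quad("sq scn",sb,[(379,177),(300,180),(285,108),(372,103)],.102)
print("round",tb((62,286),.117),sb((658,77),.117))
print("stepped",tb((617,303),.1),sb((167,171),.1))
for z in (.086,.09):print("knob",z,tb((263,302),z),sb((485,135),z))
for n,p in dict(round=(153,295),knob=(315,301),sq=(477,306),st=(639,313)).items(): print("pad",n,tb(p,.022))
E
```

```text
board top c [0.5358 0.2367] yawdeg -0.8379422960805206 sides mm [np.float64(310.4), np.float64(173.4), np.float64(310.9), np.float64(173.7)]
board scn c [0.5386 0.2371] yawdeg -0.1667114209802234 sides mm [np.float64(309.3), np.float64(175.3), np.float64(308.8), np.float64(181.1)]
rack top c [ 0.4842 -0.2089] yawdeg -1.2009452510362202 sides mm [np.float64(310.0), np.float64(98.3), np.float64(307.1), np.float64(102.2)]
rack scn c [ 0.4896 -0.2074] yawdeg -1.8123155614461093 sides mm [np.float64(311.6), np.float64(99.6), np.float64(308.0), np.float64(104.3)]
sq top c [0.5017 0.2013] yawdeg -3.7203969100681236 sides mm [np.float64(39.3), np.float64(38.7), np.float64(38.5), np.float64(36.9)]
sq scn c [0.5079 0.2028] yawdeg -6.748953272622041 sides mm [np.float64(35.3), np.float64(39.8), np.float64(39.9), np.float64(40.9)]
round [0.5051 0.3495] [0.5091 0.3503]
stepped [0.5037 0.1231] [0.509  0.1258]
knob 0.086 [0.5012 0.2769] [0.5057 0.2783]
knob 0.09 [0.5011 0.2756] [0.5084 0.2764]
pad round [0.5049 0.3483]
pad knob [0.5038 0.2738]
pad sq [0.5032 0.1989]
pad st [0.5016 0.1236]
```

The two views agree to within about 5 mm, so I'll use their averages. Before moving, I'll check the IK for every pose.

```bash
cat >> h.py <<'E'
FEET=dict(round=(.507,.350,-.7,.070),knob=(.5035,.2767,-.7,.064),square=(.505,.202,-5.,.060),stepped=(.5062,.1245,-.7,.060))
BAY=dict(round=-.1125,knob=-.0375,square=.0375,stepped=.1125)
RC=np.array([.4869,-.2082]);RY=-1.5
def R(yaw,flip=1):
    a=np.radians(yaw);x=flip*np.array([np.cos(a),np.sin(a),0]);y=np.array([0,0,-1.])
    return np.column_stack([x,y,np.cross(x,y)])
def bay(n):
    a=np.radians(RY);return RC+BAY[n]*np.array([-np.sin(a),np.cos(a)])
E
python3 - <<'E'
from h import *
for n,(x,y,w,h) in FEET.items():
  for f in(1,-1):
    b=bay(n)
    for z in(.022+h-.019,.022+h+.111):
      print(n,f,z,ctrl.ik([x,y,z],R(w,f)),ctrl.ik([b[0],b[1],z],R(RY,f)))
E
```

```text
round 1 0.073 [29.0671 36.6867 86.5986 -0.     56.7147 29.7671] [-39.4203  34.4819  91.8883  -0.      53.6297 -37.9203]
round 1 0.203 [29.0671 28.1389 79.2169 -0.     72.6442 29.7671] [-39.4203  25.3167  84.355   -0.      70.3282 -37.9203]
round -1 0.073 [  29.0671   36.6867   86.5986   -0.       56.7147 -150.2329] [-39.4203  34.4819  91.8883  -0.      53.6297 142.0797]
round -1 0.203 [  29.0671   28.1389   79.2169   -0.       72.6442 -150.2329] [-39.4203  25.3167  84.355    0.      70.3282 142.0797]
knob 1 0.06699999999999999 [22.8366 34.6144 93.0224 -0.     52.3631 23.5366] [-33.1059  32.8621  97.3568  -0.      49.7811 -31.6059]
knob 1 0.197 [22.8366 25.2006 85.6386 -0.     69.1608 23.5366] [-33.1059  22.864   89.7874  -0.      67.3486 -31.6059]
knob -1 0.06699999999999999 [  22.8366   34.6144   93.0224   -0.       52.3631 -156.4634] [-33.1059  32.8621  97.3568  -0.      49.7811 148.3941]
knob -1 0.197 [  22.8366   25.2006   85.6386   -0.       69.1608 -156.4634] [-33.1059  22.864   89.7874   0.      67.3486 148.3941]
square 1 0.06299999999999999 [15.5104 33.1844 97.6112 -0.     49
[... 321 characters left out ...]
 46.881  155.5935]
square -1 0.193 [  15.5104   23.0759   90.1593   -0.       66.7648 -159.4896] [-25.9065  20.9939  93.7788   0.      65.2273 155.5935]
stepped 1 0.06299999999999999 [  7.2525  31.9229 100.8189  -0.      47.2583   7.9525] [-17.917   30.7202 103.9203  -0.      45.3595 -16.417 ]
stepped 1 0.193 [ 7.2525 21.3329 93.1965 -0.     65.4706  7.9525] [-17.917   19.6233  96.104   -0.      64.2727 -16.417 ]
stepped -1 0.06299999999999999 [   7.2525   31.9229  100.8189   -0.       47.2583 -172.0475] [-17.917   30.7202 103.9203  -0.      45.3595 163.583 ]
stepped -1 0.193 [   7.2525   21.3329   93.1965   -0.       65.4706 -172.0475] [-17.917   19.6233  96.104   -0.      64.2727 163.583 ]
```

```bash
cat >> h.py <<'E'
import cv2
def pick(n):
    x,y,w,h=FEET[n];z=.022+h-.019
    ctrl.goto([x,y,z+.12],R(w))
    c=ctrl.move_l([x,y,z],vel=.15,contact_N=10)
    ctrl.command_gripper(0.);g=ctrl.current_grip_width()
    print(n,"contact",c,"grip mm",g*91,"tcp",ctrl.current_tool_pos(),ctrl.current_t())
    ctrl.move_l([x,y,z+.13],vel=.15)
    print("lifted grip",ctrl.current_grip_width()*91,ctrl.current_contact_force(),ctrl.current_t())
def place(n):
    b=bay(n);h=FEET[n][3];z=.020+h-.019
    ctrl.goto([*b,z+.13],R(RY))
    ctrl.move_l([*b,z+.008],vel=.15)
    c=ctrl.move_l([*b,z-.002],vel=.02,contact_N=5)
    print("touch",c,ctrl.current_tool_pos()[2]-z,ctrl.current_t())
    ctrl.command_gripper(1.)
    ctrl.move_l([*b,z+.13],vel=.15)
    print(n,"done",ctrl.current_grip_width(),ctrl.current_t())
def snap(k,box=None,s=1):
    for c in("scene","top"): cv2.imwrite(f"pics/{c}{k}.png",ctrl.read_camera(c))
E
python3 - <<'E'
from h import *
pick("round");snap(1)
E
```

```text
round contact False grip mm 37.37630636535921 tcp [0.507 0.35  0.073] 5.2417
lifted grip 37.429814825466856 [-0.313  -0.1872 -0.6038] 6.2583
```

View pics/scene1.png

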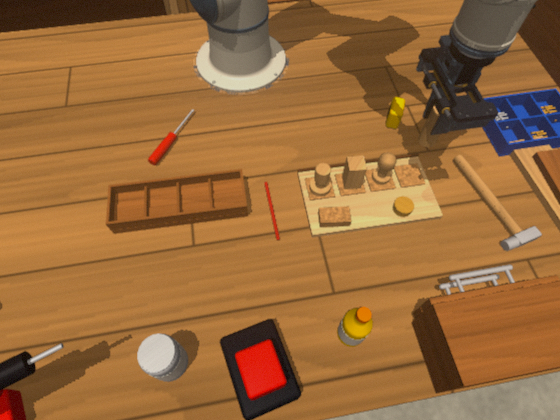

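The round foot hangs upright in the gripper at about (428,130). Its pad at (409,174) is empty and the other three feet haven't moved. Next I'll place it and look again.

```bash
python3 - <<'E'
from h import *
place("round")
x,y,w,h=FEET["knob"];ctrl.goto([x,y,.187],R(w))
snap(2)
b=cv2.imread("pics/scene2.png");t=cv2.imread("pics/top2.png")
cv2.imwrite("pics/c2.png",np.vstack([cv2.resize(b[140:240,100:260],(640,400)),cv2.resize(t[190:275,290:450],(640,340))])[:600])
E
```

```text
touch True -0.0001491195781401916 10.15
round done 0.9963415719592033 12.1
```

View pics/scene2.png

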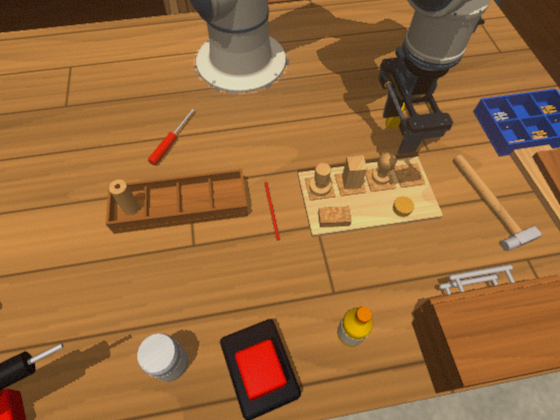

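View pics/top2.png

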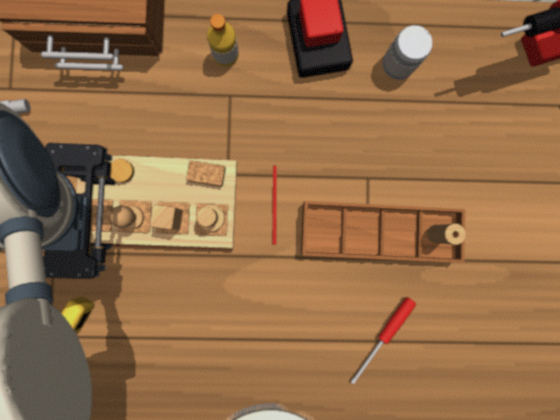

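The round foot stands upright in the right-end bay: its top is at (455,234) in the top view and (118,187) in the scene view. The rest of the row hasn't moved. The knob is next.

```bash
python3 - <<'E'
from h import *
p=plane("top",(455,234),.115);q=plane("scene",(118,187),.115);print(p,q,bay("round"))
pick("knob");snap(3)
place("knob")
x,y,w,h=FEET["square"];ctrl.goto([x,y,.187],R(w))
snap(4)
E
```

```text
[ 0.4824 -0.3207  0.115 ] [ 0.4883 -0.3173  0.115 ] [ 0.484  -0.3207]
knob contact False grip mm 38.62681056686553 tcp [0.5035 0.2767 0.067 ] 16.3833
lifted grip 39.26713644267466 [-0.3378 -0.0955 -1.1623] 17.4
touch True -0.0004234832316198228 20.8083
knob done 1.0006461684906125 22.7333
```

View pics/scene4.png

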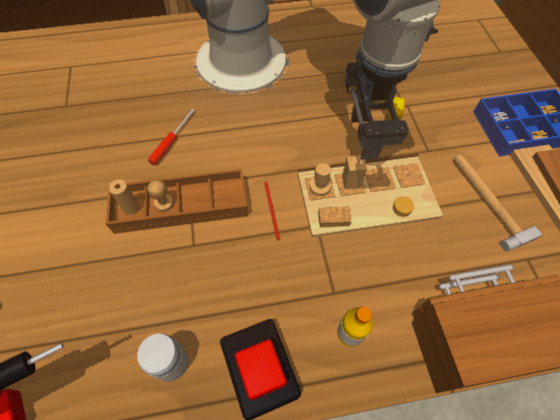

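View pics/top4.png

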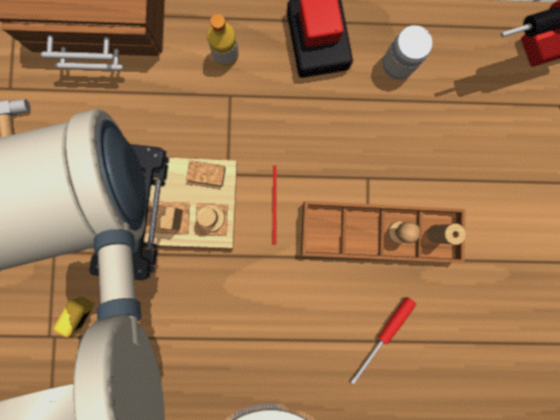

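The knob foot stands in the second bay from the right: (408,232) in the top view and (158,190) in the scene view. The square and stepped feet are still in place. The square foot is next.

```bash
python3 - <<'E'
from h import *
pick("square");snap(5)
place("square")
x,y,w,h=FEET["stepped"];ctrl.goto([x,y,.187],R(w))
snap(6)
E
```

```text
square contact False grip mm 39.98939268665636 tcp [0.5049 0.202  0.063 ] 26.5083
lifted grip 39.29615454879085 [ 0.0215 -1.0953 -1.4277] 27.525
touch True -0.00032544255054015037 30.425
square done 0.999122857506698 32.3417
```

View pics/scene6.png

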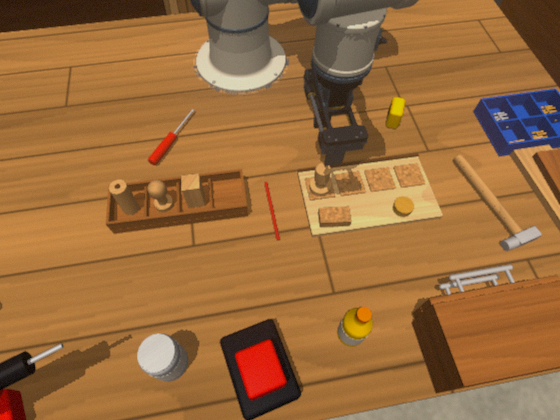

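View pics/top6.png

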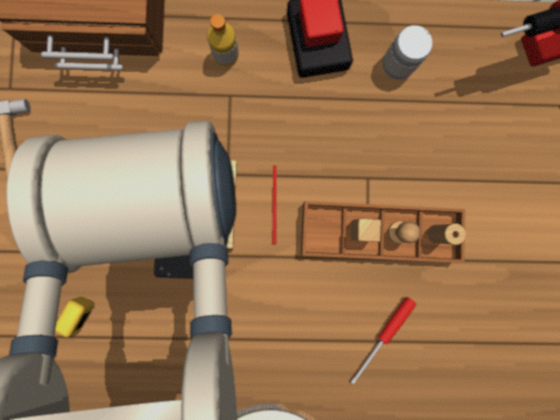

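The square foot stands in the second bay from the left, at (369,230) in the top view and (192,188) in the scene view. Only the stepped foot is left. After placing it I'll move the arm clear and inspect.

```bash
python3 - <<'E'
from h import *
pick("stepped");snap(7)
place("stepped")
ctrl.goto([.40,.35,.25],R(-.7))
snap(8);print(ctrl.current_t())
b=cv2.imread("pics/scene8.png");t=cv2.imread("pics/top8.png")
cv2.imwrite("pics/c8.png",np.vstack([cv2.resize(b[165:240,95:265],(680,300),interpolation=cv2.INTER_CUBIC),cv2.resize(t[195:270,300:470],(680,300),interpolation=cv2.INTER_CUBIC)]))
E
```

```text
stepped contact False grip mm 34.30678645569577 tcp [0.5062 0.1245 0.063 ] 35.675
lifted grip 34.50143522482175 [ 0.1159  0.1062 -1.4612] 36.6917
touch True -0.00048380689709666413 39.0917
stepped done 0.9991095473751546 41.075
42.85
```

View pics/c8.png

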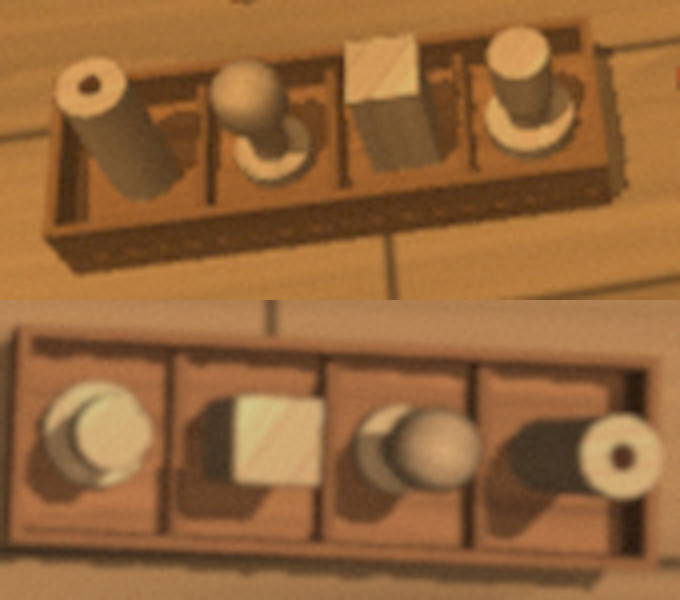

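View pics/scene8.png

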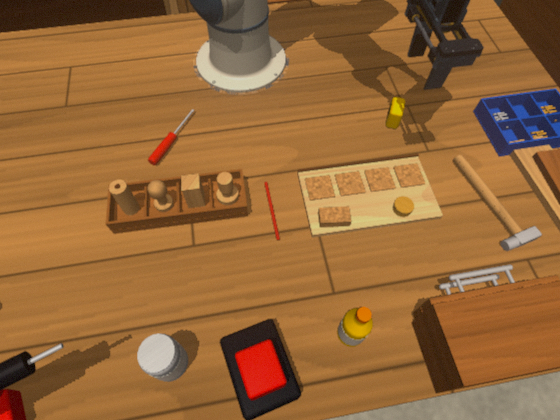

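All four feet stand upright on their bay floors. In the top-view half of the picture, left to right, they are stepped (113,432), square (278,440), knob (435,447) and round (622,457). All four pads are empty and the arm is clear, so I'm handing the job in.

```bash
python3 - <<'E'
from h import *
ctrl.sign_off()
E
```

```text
the job is handed in; nothing more can be done
```

I moved all four feet from the drying board into the rack in reverse order and handed the job in at about 43 s of the 102 s allowed. From left to right, the rack now holds the stepped, square, knob and round feet.

**Last checks:** the final pictures from both cameras show each foot standing upright in its own bay. All four pads are empty, nothing else has moved, and the arm is clear. Each foot touched the rack floor within 0.5 mm of the expected height, and the measured grip widths matched the feet to within about 1.5 mm.

**Disagreements:** the two cameras differed by up to about 7 mm on positions, mostly in x. I averaged them, and that was accurate enough for every grasp. I did not measure contact forces against the 40 N and 120 N limits during the moves. The readings I took just after each lift were below 2 N.

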